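# Start up the grinding handpiece

### The job

Start up the grinding handpiece, by pressing only: first push down the near end of the rocker in line with the outlet that holds the plug, so that it is fully on; then push the power unit's long bar key fully in, and lastly press the large button on the loose hand switch fully in, keep it in for about one second and let it come back out. Leave the other rockers, the square key and the small button unpressed, keep to this order, and do not pick up, tip or shove aside the hand switch or anything else on the bench.

Things in the scene. Friction and masses are not known exactly. Their poses are not given: they have to be found in the camera images.
- outlet_box: White outlet box fixed to the bench, 120 (its x, depth) x 200 (its y) x 45 mm high; origin: centre of its underside, z up, -x is its near side facing the robot. Three columns at its y = +62, 0, -62 mm (numbers 0, 1, 2), each with a rocker at the near side and an outlet at the far side.
- plug: Black plug, a 40 x 40 mm block 22 mm high with a round 28 mm boss and a thin stub on it, 38 mm high in all, seated in one of the three outlets, centred at box x = +33, y = +62, 0 or -62 mm (which one varies; fixed, not to be pulled). Origin: centre of its underside, on top of the box. The other two outlets have flat white covers 42 mm across and 9 mm high.
- rocker0_spot (a point): Where to push rocker 0, in the left (its +y) column: point fixed to the box, 22 mm to the near side of the rocker's pivot line, at the height (7 mm above the box's top face) that the upper face of the rocker's near half has once fully pushed down. That half, 28 x 28 mm, then lies level; when off its near end stands about 11 mm higher.
- rocker0 (a joint): Angle of this V-shaped white rocker, 56 mm long (box x) by 28 mm wide, pivoted across its middle: 0 = off (near end up, far half level), 0.4 rad = on (near end fully down, far end up). It stays where it is left; the near end needs about 2 to 3 N.
- rocker1_spot (a point): Where to push rocker 1, in the middle column: point fixed to the box, 22 mm to the near side of the rocker's pivot line, at the height (7 mm above the box's top face) that the upper face of the rocker's near half has once fully pushed down. That half, 28 x 28 mm, then lies level; when off its near end stands about 11 mm higher.
- rocker1 (a joint): Angle of this V-shaped white rocker, 56 mm long (box x) by 28 mm wide, pivoted across its middle: 0 = off (near end up, far half level), 0.4 rad = on (near end fully down, far end up). It stays where it is left; the near end needs about 2 to 3 N.
- rocker2_spot (a point): Where to push rocker 2, in the right (its -y) column: point fixed to the box, 22 mm to the near side of the rocker's pivot line, at the height (7 mm above the box's top face) that the upper face of the rocker's near half has once fully pushed down. That half, 28 x 28 mm, then lies level; when off its near end stands about 11 mm higher.
- rocker2 (a joint): Angle of this V-shaped white rocker, 56 mm long (box x) by 28 mm wide, pivoted across its middle: 0 = off (near end up, far half level), 0.4 rad = on (near end fully down, far end up). It stays where it is left; the near end needs about 2 to 3 N.
- power_unit: Handpiece power unit fixed to the bench, white box with blue sides, 150 (its x, depth) x 170 (its y) x 75 mm high, with two grey keys along the near (-x) side of its top, and a dial (14 mm high) behind. Origin: centre of its underside, z up, -x its near side.
- bar_key_top (a point): Centre of the upper face of the long bar key, 24 (unit x) x 60 mm (unit y), at unit x = -35, y = +32 mm; it stands 14 mm above the unit's top when up, 6 mm when pushed in. The point moves with the key.
- bar_key (a joint): Travel of the long bar key: 0 up, 0.008 m fully in (downward). No spring: it stays in where it is left; needs about 2.5 N to move.
- square_key (a joint): Travel of the square key, 24 x 24 mm, as high as the bar key, at unit x = -35, y = -50 mm: 0 up, 0.008 m in. It must stay up.
- run_switch: Loose grey hand switch lying on the bench, a box 115 (its x) x 66 (its y) x 28 mm high, 0.4 to 0.8 kg, two black round buttons on top. Origin: centre of its underside.
- large_button_top (a point): Centre of the top of the large button, 32 mm across, at hand switch x = -24 mm (the near end), 12 mm above the hand switch's top when out. Moves with the button.
- large_button (a joint): Travel of the large (run) button: 0 out, 0.006 m fully in (downward). It springs back; about 1 N to start, 4.5 N fully in.
- small_button (a joint): Travel of the small stop button, 16 mm across, at hand switch x = +36 mm, as high as the large one: 0 out, 0.006 m in; springs back. It must stay out.
- cast: Bystander: plaster jaw cast, 56 x 60 x 28 mm, beyond the power unit. Origin: centre of its underside.
- bowl: Bystander: yellow mixing bowl, 84 mm across, 35 mm high, beyond the outlet box. Origin: centre of its underside.
- cup: Bystander: white cup, 56 mm across, 55 mm high, on the robot's side of the outlet box. Origin: centre of its underside.
- spool: Bystander: wooden spool, 40 mm across, 37 mm high, on the robot's side of the power unit. Origin: centre of its underside.
- bur_block: Bystander: metal block 32 x 32 mm with grinding burs standing in it, 38 mm high, to the left of the hand switch. Origin: centre of its underside.
- glue: Bystander: small white bottle, 30 mm across, 75 mm high, to the right of the hand switch. Origin: centre of its underside.
- spatula: Bystander: spatula 170 mm long lying beyond the hand switch, along its own x. Origin: at its underside.
Not all that is in view belongs to the job. Of the things that look like the run_switch, take the one that is farthest to the robot's right at the start. Leave any pink look-alike of the power_unit alone.

How it is judged:
By the outcome, as a careful person would: the job done as asked, in the order asked, and still so for the second after the job is handed in, with the robot touching nothing.
It also fails if it takes over 51 s, if anything falls off the work surface, if the arm or the gripper's body presses on something with over 40 N, if the wrist force passes 120 N, or if a joint passes its speed limit or range.

### The arm

A 6-joint arm with a two-finger parallel gripper is mounted at the origin on the work surface. World frame = base frame: x ahead of the robot, y to its left, z up, the work surface at z = 0. Lengths are in m, angles in rad, forces in N, time in s.
With the tool pointing down it reaches from about 0.35 to 0.975 m from the base axis. Payload 4.9 kg.
Tool frame: the origin (TCP) lies at the very end of the fingers, on their centre line; the grasp point (between the pads) lies 19 mm behind it; z points along the fingers, y is the line along which they close (so a half turn about z gives the same grasp; the last joint's range is limited). The gripper opens to 85 mm and grips with 20 to 120 N. Pads are 22 mm wide; open, the fingers measure 114 mm over their backs; the gripper's body (76 mm by 85 mm) begins 54 mm behind the grasp point. The pads swing forward as they close: fully open they stand 13 mm farther back than shut.
Start: joints at [-1.425, 0.053, 1.613, -0, 1.476, -0.119], TCP at [0.164, -0.603, 0.231] pointing down, gripper open.
Joint ranges: [-3.01, 3.01], [-1.01, 2.22], [0.06, 2.58], [-1.02, 4.17], [0.09, 2.62], [-3.14, 3.14]. Speed limits (rad/s): [2.57, 2.57, 3.14, 3.14, 3.14, 3.14].

### API

Orientations are given as a unit quaternion [w, x, y, z].
In Python, from plant import monitor, vision, manip gives the robot as it stands. The module is installed in compiled form; this text tells all that it offers.
- The arm moves only by the tool arm_command, never from a script. Its argument "rows" is a list of rows, each a list of 3 entries, a list of its own where there are three numbers: the finger opening in mm, from 0 to 85.4, then the shift along the world's x, y, z in units of 30 cm (1.0 is 30 cm), then the turn, a rotation vector about the world's x, y, z in units of pi/2 rad (1.0 is pi/2 rad). In form: [[claw, [x, y, z], [wx, wy, wz]], ...]. A call has 1 to 12 rows; each row is the pose to reach, as a shift and turn from the pose commanded when the call began; what a row does not reach only later rows make up. A row lasts 1/12 s, in which the tool goes at most 41.7 mm and 7.16 degrees, less where a joint would pass 70% of its speed; a pose out of reach is approached as far as the arm can. A call with a number of a shift or a turn outside -1 to 1 is refused whole. A call with a gripper value outside its range is refused whole. The fingers move at their own pace and stop on an object; the grip force is fixed at half the most. Time passes only in rows, so rows that repeat a pose let the fingers close. It gives the time, the measured TCP pose, the force, the opening and the grip force at its end, in the units of the state.
- monitor.state(): the state, without advancing time (a new reading comes with each control period).
- vision.grab_frame(name): name is "side" or "top" or "wrist"; returns a dict with "color" (480x640x3 uint8, red, green, blue), "z_map" (480x640 float32, m along the optical axis (not along the pixel's ray), 0 where there is no reading), "mtx" (3x3 intrinsics, pixels), "R" (3x3) and "t" (3): a world point X has camera coordinates R X + t. Camera axes: x right, y down, z forward; pixel columns grow to the right and rows downward; lengths in m; the calibration is good to about 2 mm. A picture is of the moment at which its call begins.
- manip.job_done(): hands the job in; it is judged then, once.
The state is a dict: "time": time; "joint_pos": joint angles; "joint_vel": joint speeds; "joint_efforts": joint torques, N m; "tool_pos": TCP position; "tool_rot": TCP orientation; "contact_force": force on the tool from outside, world axes, zero at the start; "ft_torque": the same for the moment, N m; "gripper_width": opening from 0.0 (shut) to 1.0 (fully open); "grasp_force": force on a finger pad.
Only numpy, scipy, OpenCV 4.12 (cv2) and the standard library are available. Lean on these libraries where they do the work, as an engineer would, in place of code of your own. Each camera call takes 0.05 s, during which the arm holds its last target. There are 200 camera calls.

## Working session

There is one attempt and no reset: what is moved stays moved. The work goes in short steps, Python scripts to look and compute and a tool call to move; the robot and the scene stay as the last step left them, time stands still between calls to the robot, and variables do not carry over. Pictures are saved under pics/ and viewed, at most 10 in all, crops included, and the job is handed in when it is done.

Besides the shell and the picture viewer there is one more tool, called after "Request:" as a command line: name --argument value ..., lists and objects as JSON in quotes. arm_command: Moves the arm, as the interface text tells. Shifts and turns lie within -1 to 1; 1 stands for 30 cm of shift or pi/2 rad of turn. Its arguments: {"type":"object","properties":{"rows":{"type":"array"}},"required":["rows"]}

```bash
mkdir -p pics; python3 - <<'E'
from plant import monitor, vision
import cv2, numpy as np
for n in ("top","side"):
    f=vision.grab_frame(n); np.savez(n+".npz",**f); cv2.imwrite(f"pics/{n}0.png",f["color"][:,:,::-1])
s=monitor.state(); print(s)
E
```

```text
{'time': 0.1, 'joint_pos': array([-1.42497263e+00,  5.32590219e-02,  1.61418480e+00,  2.74088648e-05,
        1.47598377e+00, -1.19042317e-01]), 'joint_vel': array([ 9.66307264e-04, -8.03911587e-05, -5.49965871e-03, -3.32669888e-04,
       -1.56867960e-03, -8.62843223e-04]), 'joint_efforts': array([-3.54149570e-04, -3.94904780e+01, -3.71364462e+01, -1.31088354e-04,
        3.89857640e-03,  1.82635910e-05]), 'tool_pos': array([ 0.16351137, -0.60264172,  0.23018889]), 'tool_rot': array([-9.17571305e-04,  9.91243314e-01,  1.32044881e-01,  1.35526015e-06]), 'contact_force': array([-0.50950281,  0.26200031,  0.16414347]), 'ft_torque': array([ 0.00726885, -0.0173261 ,  0.01284372]), 'grasp_force': 0.0, 'gripper_width': 1.001266273908575}
```

View pics/top0.png

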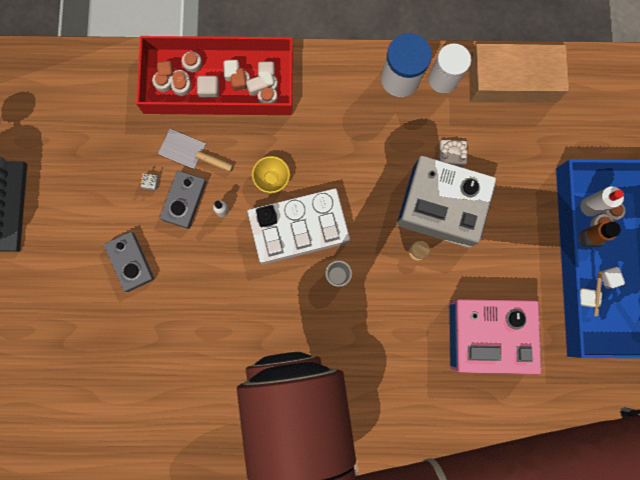

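View pics/side0.png

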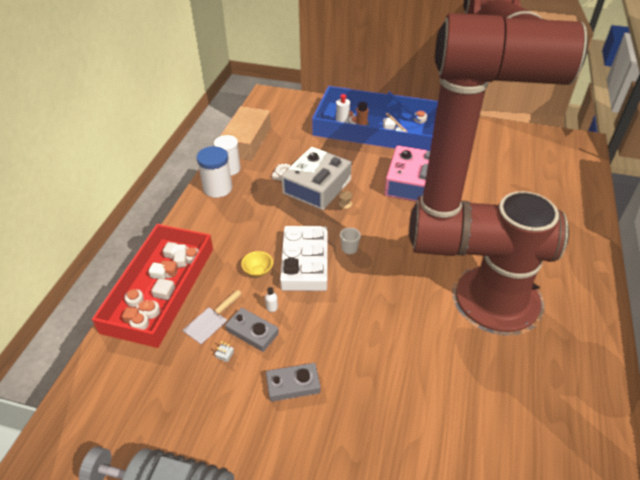

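The top view shows the outlet box at about (298,225) with the plug at (266,215), the grey unit at (447,200), and hand switches at (184,198) and (129,260). The side view shows the same things. Next I'll turn these into world coordinates.

```bash
cat > h.py <<'E'
import numpy as np
def cloud(f):
    v,u=np.mgrid[0:480,0:640]; z=f["z_map"]; K=f["mtx"]
    c=np.stack([(u-K[0,2])/K[0,0]*z,(v-K[1,2])/K[1,1]*z,z],-1)
    P=(c-f["t"])@f["R"]; P[z<=0]=np.nan
    return P
def proj(f,X):
    c=f["R"]@np.asarray(X,float)+f["t"]; p=f["mtx"]@c; return p[:2]/p[2]
E
python3 - <<'E'
from h import *
import cv2
np.set_printoptions(precision=4,suppress=True)
f=dict(np.load("top.npz")); P=cloud(f)
print("cam",-f["R"].T@f["t"]); print(f["R"])
for n,p in dict(plug=(266,215),r0=(272,241),r1=(302,236),r2=(331,227),bar=(432,209),sq=(467,220),dial=(470,187),swA=(178,208),swAs=(187,182),swB=(131,271),swBs=(120,246),bur=(149,181),glue=(221,208),cup=(338,273),spool=(419,251),bowl=(271,175),cast=(453,150),pinkbar=(485,353),bench=(230,300)).items():
    print(n,P[p[1],p[0]])
im=f["color"][:,:,::-1]
a=cv2.resize(im[170:280,235:365],None,fx=3,fy=3,interpolation=2);b=cv2.resize(im[140:265,390:505],None,fx=3,fy=3,interpolation=2)
c=cv2.resize(im[120:300,95:240],None,fx=3,fy=3,interpolation=2)
H=540;cv=np.zeros((600,800,3),np.uint8);cv[:330,:390]=a;cv[:375,395:740]=b;cv2.imwrite("pics/z1.png",cv)
E
```

```text
cam [ 0.2865 -0.0035  1.3153]
[[ 0.0062 -0.9999  0.0091]
 [-0.9878 -0.0075 -0.1554]
 [ 0.1555 -0.008  -0.9878]]
plug [0.5297 0.079  0.0828]
r0 [0.4803 0.0676 0.0463]
r1 [0.4902 0.0034 0.0552]
r2 [ 0.5096 -0.0582  0.058 ]
bar [ 0.5442 -0.2683  0.0883]
sq [ 0.5208 -0.3401  0.0912]
dial [ 0.5917 -0.3492  0.0899]
swA [0.5522 0.2728 0.0394]
swAs [0.6093 0.2547 0.0432]
swB [0.414  0.3661 0.0431]
swBs [0.4676 0.3925 0.0426]
bur [0.6169 0.3437 0.0193]
glue [0.5488 0.1768 0.0593]
cup [ 0.4169 -0.0761  0.0032]
spool [ 0.4615 -0.2478  0.0428]
bowl [0.6359 0.0743 0.0081]
cast [ 0.6942 -0.3338  0.0194]
pinkbar [ 0.2488 -0.3664  0.093 ]
bench [0.3562 0.1593 0.003 ]
```

View pics/z1.png

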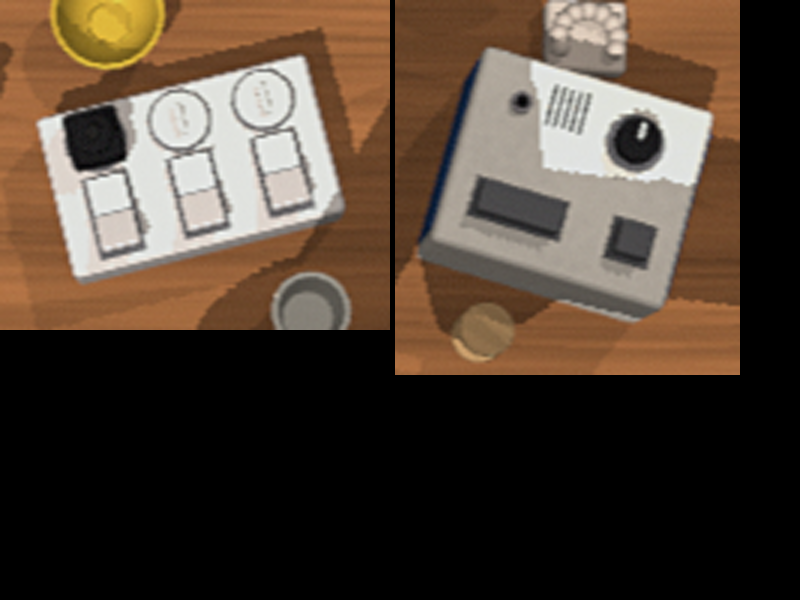

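The plug is in the left (+y) column, so rocker 0 is the one. The right-hand look-alike switch is at (184,198), y≈0.27. I'll fit the poses from corner pixels.

```bash
cat >> h.py <<'E'
def ray(f,p,z):
    C=-f["R"].T@f["t"]; d=f["R"].T@np.linalg.solve(f["mtx"],[p[0],p[1],1.]); return (C+d*(z-C[2])/d[2])[:2]
def fit(model,pts):
    m=np.array(model,float);w=np.array(pts);a=m-m.mean(0);b=w-w.mean(0)
    U,S,V=np.linalg.svd(a.T@b);R=(V.T@np.diag([1,np.linalg.det(V.T@U.T)])@U.T);t=w.mean(0)-R@m.mean(0)
    return R,t,np.linalg.norm(m@R.T+t-w,axis=1)
E
python3 - <<'E'
from h import *
import cv2
np.set_printoptions(precision=4,suppress=True)
f=dict(np.load("top.npz")); s=dict(np.load("side.npz"));P=cloud(f)
o=lambda x,y:(235+x/3-.33,170+y/3-.33)
q=lambda x,y:(390+(x-395)/3-.33,140+y/3-.33)
box=[ray(f,o(*p),.045) for p in [(40,122),(303,57),(343,210),(75,278)]]
R,t,r=fit([(.06,.1),(.06,-.1),(-.06,-.1),(-.06,.1)],box);print("box",t,R[:,0],r)
plug=R@[.033,.062]+t; print("plug exp",plug,proj(f,[*plug,.075]))
# rocker corner pixels: rocker0 whole outline
for n,c in dict(r0=[(83,178),(125,168),(143,250),(104,258)],r1=[(167,157),(210,147),(229,228),(187,238)],r2=[(252,138),(296,127),(313,206),(270,216)]).items():
    print(n,R.T@(ray(f,np.mean([o(*p) for p in c],0),.052)-t))
def grow(mask,seed):
    n,l=cv2.connectedComponents(mask.astype(np.uint8));return l==l[seed[1],seed[0]]
g=cv2.cvtColor(f["color"],cv2.COLOR_RGB2HSV)
print(f["color"][209,432],f["color"][195,184],f["color"][185,420])
bar=[ray(f,q(*p),.089) for p in [(478,177),(570,205),(560,239),(467,208)]]
sq=[ray(f,q(*p),.089) for p in [(617,218),(657,227),(645,267),(607,257)]]
M=lambda cx,cy,hx,hy:[(cx+hx,cy+hy),(cx+hx,cy-hy),(cx-hx,cy-hy),(cx-hx,cy+hy)]
R,t,r=fit(M(-.035,.032,.012,.03)+M(-.035,-.05,.012,.012),bar+sq);print("unit by keys",t,R[:,0],r, R@[-.035,.032]+t)
cor=[ray(f,q(*p),.075) for p in [(485,47),(712,115)]];print("unit far corners fit",fit([(.075,.085),(.075,-.085)],cor))
print("model corners",[R@c+t for c in [(.075,.085),(.075,-.085)]],cor)
for n,z in (("A",(162,210,168,230)),):pass
x=P[160:235,155:212];im=f["color"][160:235,155:212].astype(int)
m=(np.ptp(im,axis=2)<25)&(x[...,2]>.02)&(x[...,2]<.036)
n,l,st,_=cv2.connectedComponentsWithStats(m.astype(np.uint8));k=1+np.argmax(st[1:,4]);print("A px",st[k])
xy=x[l==k][:,:2];print("switch rect",cv2.minAreaRect((xy*1000).astype(np.float32)))
cv2.imwrite("pics/z2.png",np.hstack([cv2.resize(f["color"][150:240,150:240,::-1],(400,400),interpolation=2),cv2.resize(s["color"][290:370,210:290,::-1],(400,400),interpolation=2)]))
E
```

```text
box [0.5157 0.0118] [0.968  0.2509] [0.0036 0.0024 0.0032 0.0019]
plug exp [0.5321 0.0801] [265.7013 214.6022]
r0 [-0.0211  0.0614]
r1 [-0.0211 -0.0004]
r2 [-0.0212 -0.0625]
[74 74 75] [113 111 113] [168 159 150]
unit by keys [ 0.5685 -0.3066] [ 0.9549 -0.2968] [0.0028 0.0039 0.0039 0.0041 0.0028 0.0043 0.0024 0.0037] [ 0.5446 -0.2657]
unit far corners fit (array([[ 0.9571,  0.2897],
       [-0.2897,  0.9571]]), array([ 0.5681, -0.3062]), array([0.0011, 0.0011]))
model corners [array([ 0.6654, -0.2477]), array([ 0.6149, -0.41  ])] [array([ 0.6642, -0.2476]), array([ 0.6156, -0.4083])]
A px [   5   11   45   57 1313]
switch rect ((576.0664672851562, 267.2391357421875), (65.66004180908203, 115.65538024902344), 72.93208312988281)
```

View pics/z2.png

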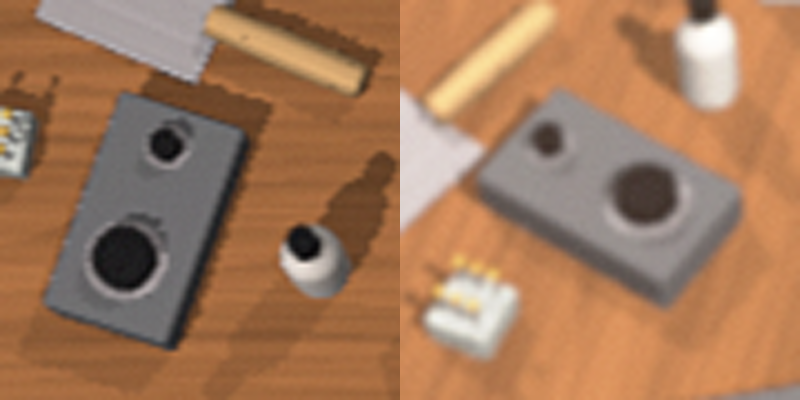

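Request:
arm_command --rows '[[0, [0.5, 1, 0], [0, 0, 0]], [0, [0.5, 1, 0], [0, 0, 0]], [0, [0.5, 1, 0], [0, 0, 0]], [0, [0.5, 1, 0], [0, 0, 0]], [0, [0.5, 1, 0], [0, 0, 0]], [0, [0.5, 1, 0], [0, 0, 0]], [0, [0.5, 1, 0], [0, 0, 0]], [0, [0.5, 1, 0], [0, 0, 0]], [0, [0.5, 1, 0], [0, 0, 0]], [0, [0.5, 1, 0], [0, 0, 0]]]'

```text
time: 0.93
tool_pos: [0.3143, -0.3013, 0.231]
tool_rot: [0.0, 0.991, 0.134, 0.0]
contact_force: [0.0, 0.0, 1.0]
gripper_width: -0.0
grasp_force: 0.0
```

Request:
arm_command --rows '[[0, [0.483, 1, -0.1], [0, 0, 0]], [0, [0.483, 1, -0.1], [0, 0, 0]], [0, [0.483, 1, -0.1], [0, 0, 0]], [0, [0.483, 1, -0.1], [0, 0, 0]], [0, [0.483, 1, -0.1], [0, 0, 0]], [0, [0.483, 1, -0.1], [0, 0, 0]], [0, [0.483, 1, -0.1], [0, 0, 0]], [0, [0.483, 1, -0.1], [0, 0, 0]], [0, [0.483, 1, -0.1], [0, 0, 0]], [0, [0.483, 1, -0.1], [0, 0, 0]]]'

```text
time: 1.77
tool_pos: [0.4588, -0.0024, 0.2005]
tool_rot: [-0.0, 0.991, 0.133, -0.001]
contact_force: [0.1, 0.0, -0.5]
gripper_width: 0.006
grasp_force: 0.0
```

Request:
arm_command --rows '[[0, [0, 0.21, 0], [0, 0, 0]], [0, [0, 0.21, 0], [0, 0, 0]], [0, [0, 0.21, -0.1], [0, 0, 0]], [0, [0, 0.21, -0.2], [0, 0, 0]], [0, [0, 0.21, -0.3], [0, 0, 0]], [0, [0, 0.21, -0.38], [0, 0, 0]], [0, [0, 0.21, -0.38], [0, 0, 0]], [0, [0, 0.21, -0.38], [0, 0, 0]]]'

```text
time: 2.43
tool_pos: [0.4576, 0.0581, 0.0863]
tool_rot: [-0.0, 0.991, 0.131, -0.002]
contact_force: [1.2, -0.0, 0.4]
gripper_width: -0.001
grasp_force: 0.0
```

```bash
python3 - <<'E'
from plant import monitor, vision
import cv2, numpy as np
from h import *
f=vision.grab_frame("side");w=vision.grab_frame("wrist")
p=monitor.state(); print(p["tool_pos"],p["contact_force"])
print("tcp px",proj(f,p["tool_pos"]),"spot px",proj(f,[.4586,.0604,.052]),proj(w,[.4586,.0604,.052]))
a=cv2.resize(f["color"][200:320,240:360,::-1],(480,480),interpolation=2)
b=cv2.resize(w["color"][:,:,::-1],(320,240))
c=np.zeros((480,800,3),np.uint8);c[:,:480]=a;c[:240,480:]=b;cv2.imwrite("pics/r1.png",c)
E
```

```text
[0.45994182 0.05860984 0.08922852] [-0.39266621 -0.20827815  0.47783589]
tcp px [320.62278229 256.74331147] spot px [320.97030168 267.04359077] [313.03927667 275.8143188 ]
```

View pics/r1.png

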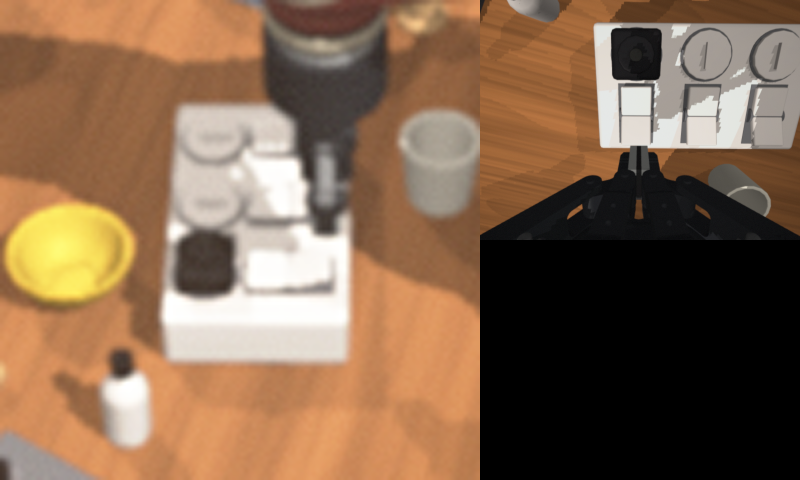

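The side crop shows the closed fingers above the near half of rocker 0, beside the plug, and the wrist view shows them centred on that column. Pressing down now.

Request:
arm_command --rows '[[0, [0, 0.005, -0.03], [0, 0, 0]], [0, [0, 0.005, -0.06], [0, 0, 0]], [0, [0, 0.005, -0.08], [0, 0, 0]], [0, [0, 0.005, -0.09], [0, 0, 0]], [0, [0, 0.005, -0.1], [0, 0, 0]], [0, [0, 0.005, -0.11], [0, 0, 0]], [0, [0, 0.005, -0.115], [0, 0, 0]], [0, [0, 0.005, -0.115], [0, 0, 0]], [0, [0, 0.005, -0.115], [0, 0, 0]]]'

```text
time: 3.28
tool_pos: [0.4587, 0.0615, 0.0527]
tool_rot: [-0.0, 0.991, 0.132, 0.0]
contact_force: [0.3, -0.2, 0.0]
gripper_width: -0.002
grasp_force: 0.0
```

Request:
arm_command --rows '[[0, [0, 0, -0.005], [0, 0, 0]], [0, [0, 0, -0.008], [0, 0, 0]], [0, [0, 0, -0.008], [0, 0, 0]]]'

```text
time: 3.53
tool_pos: [0.459, 0.0614, 0.0519]
tool_rot: [-0.0, 0.991, 0.132, 0.0]
contact_force: [-5.3, -0.1, 9.7]
gripper_width: -0.001
grasp_force: 4.6
```

Hard stop at 52 mm with 10 N, as expected. Lifting, and moving off toward the unit.

Request:
arm_command --rows '[[0, [0, 0, 0.03], [0, 0, 0]], [0, [0, 0, 0.13], [0, 0, 0]], [0, [0, 0, 0.25], [0, 0, 0]], [0, [0, 0, 0.37], [0, 0, 0]], [0, [0.1, -0.3, 0.37], [0, 0, -0.08]], [0, [0.2, -0.5, 0.37], [0, 0, -0.16]], [0, [0.29, -0.7, 0.37], [0, 0, -0.24]], [0, [0.29, -0.9, 0.37], [0, 0, -0.32]], [0, [0.29, -1, 0.37], [0, 0, -0.356]], [0, [0.29, -1, 0.37], [0, 0, -0.356]], [0, [0.29, -1, 0.37], [0, 0, -0.356]], [0, [0.29, -1, 0.37], [0, 0, -0.356]]]'

```text
time: 4.53
tool_pos: [0.546, -0.2431, 0.1619]
tool_rot: [0.001, 0.989, -0.148, 0.001]
contact_force: [0.3, -0.5, 0.3]
gripper_width: -0.003
grasp_force: 0.0
```

```bash
python3 - <<'E'
from plant import monitor, vision
import cv2, numpy as np
from h import *
f=vision.grab_frame("top"); s=vision.grab_frame("side")
print(monitor.state()["tool_pos"])
a=cv2.resize(f["color"][170:280,235:365,::-1],(455,385),interpolation=2)
b=cv2.resize(s["color"][215:300,270:340,::-1],(317,385),interpolation=2)
cv2.imwrite("pics/r2.png",np.hstack([a,b]))
E
```

```text
[ 0.54589182 -0.24229755  0.16176979]
```

View pics/r2.png

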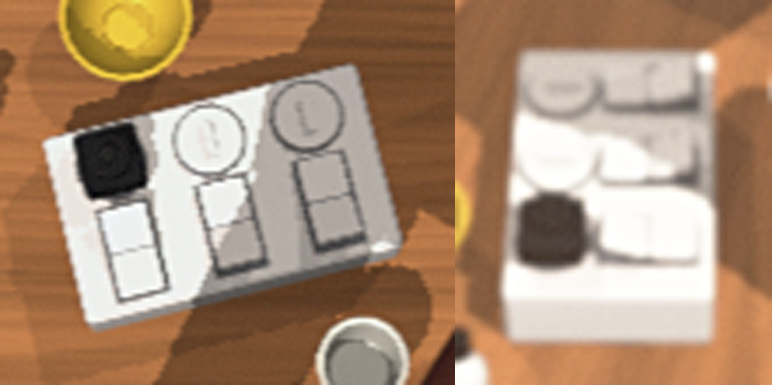

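Rocker 0's near end is now flush, and the other two still stand up. Next is the bar key at (0.545, -0.266).

Request:
arm_command --rows '[[0, [-0.003, -0.08, -0.05], [0, 0, 0]], [0, [-0.003, -0.08, -0.12], [0, 0, 0]], [0, [-0.003, -0.08, -0.18], [0, 0, 0]], [0, [-0.003, -0.08, -0.21], [0, 0, 0]], [0, [-0.003, -0.08, -0.23], [0, 0, 0]], [0, [-0.003, -0.08, -0.245], [0, 0, 0]], [0, [-0.003, -0.08, -0.255], [0, 0, 0]], [0, [-0.003, -0.08, -0.262], [0, 0, 0]], [0, [-0.003, -0.08, -0.265], [0, 0, 0]], [0, [-0.003, -0.08, -0.265], [0, 0, 0]]]'

```text
time: 5.47
tool_pos: [0.5453, -0.2628, 0.0828]
tool_rot: [0.0, 0.989, -0.147, 0.001]
contact_force: [0.4, 1.3, 1.1]
gripper_width: -0.001
grasp_force: 0.7
```

Request:
arm_command --rows '[[0, [0, 0, -0.005], [0, 0, 0]], [0, [0, 0, -0.01], [0, 0, 0]], [0, [0, 0, -0.01], [0, 0, 0]]]'

```text
time: 5.72
tool_pos: [0.5454, -0.263, 0.081]
tool_rot: [0.0, 0.989, -0.147, 0.001]
contact_force: [-2.7, 3.0, 9.1]
gripper_width: 0.003
grasp_force: 4.7
```

Bar key is at its stop (81 mm, 9 N). Lifting and moving to the hand switch.

Request:
arm_command --rows '[[0, [0, 0, 0.03], [0, 0, 0]], [0, [0, 0, 0.13], [0, 0, 0]], [0, [0, 0, 0.26], [0, 0, 0]], [0, [0.012, 0.12, 0.3], [0, 0, 0]], [0, [0.012, 0.25, 0.3], [0, 0, 0]], [0, [0.012, 0.38, 0.3], [0, 0, 0]], [0, [0.012, 0.51, 0.3], [0, 0, 0]], [0, [0.012, 0.64, 0.3], [0, 0, 0]], [0, [0.012, 0.77, 0.3], [0, 0, 0]], [0, [0.012, 0.9, 0.3], [0, 0, 0]], [0, [0.012, 1, 0.3], [0, 0, 0]], [0, [0.012, 1, 0.3], [0, 0, 0]]]'

```text
time: 6.72
tool_pos: [0.5479, 0.0417, 0.1691]
tool_rot: [-0.001, 0.99, -0.144, 0.0]
contact_force: [1.2, 0.2, -0.3]
gripper_width: 0.001
grasp_force: 0.0
```

Request:
arm_command --rows '[[0, [0.012, 0.13, 0], [0, 0, 0]], [0, [0.012, 0.26, 0], [0, 0, 0]], [0, [0.012, 0.39, 0], [0, 0, 0]], [0, [0.012, 0.52, 0], [0, 0, 0]], [0, [0.012, 0.65, 0], [0, 0, 0]], [0, [0.012, 0.79, 0], [0, 0, 0]], [0, [0.012, 0.79, -0.1], [0, 0, 0]], [0, [0.012, 0.79, -0.2], [0, 0, 0]], [0, [0.012, 0.79, -0.27], [0, 0, 0]], [0, [0.012, 0.79, -0.32], [0, 0, 0]], [0, [0.012, 0.79, -0.32], [0, 0, 0]], [0, [0.012, 0.79, -0.32], [0, 0, 0]]]'

```text
time: 7.72
tool_pos: [0.5515, 0.2735, 0.0721]
tool_rot: [0.001, 0.989, -0.147, -0.001]
contact_force: [0.4, 0.2, 0.1]
gripper_width: 0.003
grasp_force: 0.0
```

```bash
python3 - <<'E'
from plant import monitor, vision
import cv2, numpy as np
from h import *
f=vision.grab_frame("top"); s=vision.grab_frame("side"); w=vision.grab_frame("wrist")
p=monitor.state(); print(p["tool_pos"],p["contact_force"])
P=cloud(f); q=lambda u,v:np.nanmedian(P[v-1:v+2,u-1:u+2].reshape(-1,3),0)
print("bar",q(432,209),"sq",q(467,220),"unit top",q(440,225),"spot",proj(s,[.5525,.2735,.04]),"tcp",proj(s,p["tool_pos"]))
a=cv2.resize(f["color"][140:265,390:505,::-1],(368,400),interpolation=2)
b=cv2.resize(s["color"][270:370,200:300,::-1],(400,400),interpolation=2)
cv2.imwrite("pics/k1.png",np.hstack([a,b]))
E
```

```text
[0.55333961 0.27437911 0.07505861] [ 0.20421193 -0.09711335  0.43425496]
bar [ 0.54588144 -0.26987214  0.0805999 ] sq [ 0.52130905 -0.34073259  0.08855163] unit top [ 0.51269628 -0.28713466  0.07515634] spot [259.94195442 327.00835785] tcp [258.30402374 318.41554826]
```

View pics/k1.png

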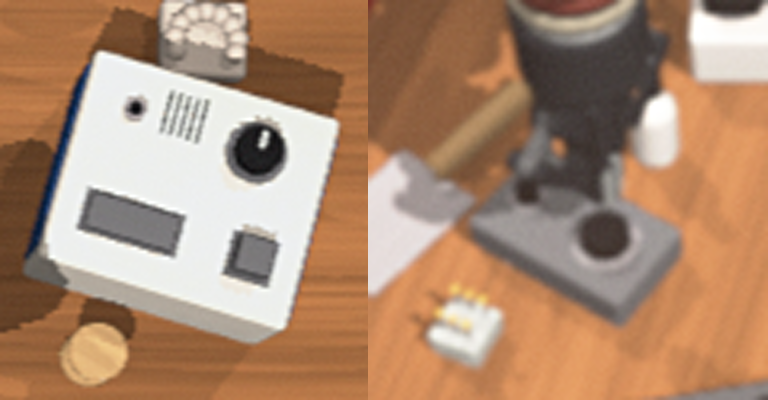

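The bar key reads 80.6 mm (in) and the square key 88.6 mm (up). The side crop puts the fingers over the large button, around side pixel (259,328). Pressing it.

Request:
arm_command --rows '[[0, [0, 0, -0.04], [0, 0, 0]], [0, [0, 0, -0.08], [0, 0, 0]], [0, [0, 0, -0.1], [0, 0, 0]], [0, [0, 0, -0.11], [0, 0, 0]], [0, [0, 0, -0.12], [0, 0, 0]], [0, [0, 0, -0.128], [0, 0, 0]], [0, [0, 0, -0.134], [0, 0, 0]], [0, [0, 0, -0.134], [0, 0, 0]]]'

```text
time: 8.53
tool_pos: [0.5516, 0.2742, 0.034]
tool_rot: [0.0, 0.989, -0.147, -0.001]
contact_force: [-5.7, -2.4, 7.0]
gripper_width: 0.002
grasp_force: 3.7
```

Request:
arm_command --rows '[[0, [-0.002, 0, 0], [0, 0, 0]], [0, [-0.002, 0, 0], [0, 0, 0]], [0, [-0.002, 0, 0], [0, 0, 0]], [0, [-0.002, 0, 0], [0, 0, 0]], [0, [-0.002, 0, 0], [0, 0, 0]], [0, [-0.002, 0, 0], [0, 0, 0]], [0, [-0.002, 0, 0], [0, 0, 0]], [0, [-0.002, 0, 0], [0, 0, 0]], [0, [-0.002, 0, 0], [0, 0, 0]], [0, [-0.002, 0, 0], [0, 0, 0]]]'

```text
time: 9.37
tool_pos: [0.5515, 0.2742, 0.034]
tool_rot: [0.0, 0.989, -0.147, 0.0]
contact_force: [-3.1, -2.2, 6.1]
gripper_width: -0.002
grasp_force: 3.4
```

Request:
arm_command --rows '[[0, [0, 0, 0.04], [0, 0, 0]], [0, [0, 0, 0.14], [0, 0, 0]], [0, [0, 0, 0.27], [0, 0, 0]], [0, [0, 0, 0.4], [0, 0, 0]], [0, [-0.1, -0.1, 0.5], [0, 0, 0]], [0, [-0.2, -0.2, 0.6], [0, 0, 0]], [0, [-0.3, -0.3, 0.6], [0, 0, 0]], [0, [-0.3, -0.4, 0.6], [0, 0, 0]], [0, [-0.3, -0.4, 0.6], [0, 0, 0]]]'

```text
time: 10.12
tool_pos: [0.4602, 0.1509, 0.2148]
tool_rot: [0.0, 0.989, -0.148, 0.002]
contact_force: [-0.7, 0.4, 0.1]
gripper_width: 0.001
grasp_force: 0.0
```

```bash
python3 - <<'E'
from plant import monitor, vision
import cv2, numpy as np
from h import *
f=vision.grab_frame("top"); s=vision.grab_frame("side")
p=monitor.state(); print(p["time"],p["tool_pos"],p["contact_force"])
P=cloud(f)
for n,(u,v) in dict(large=(178,208),small=(187,182)).items(): print(n,np.nanmedian(P[v-1:v+2,u-1:u+2].reshape(-1,3),0))
x=P[160:235,155:212];im=f["color"][160:235,155:212].astype(int)
m=(np.ptp(im,axis=2)<25)&(x[...,2]>.02)&(x[...,2]<.036)
n,l,st,_=cv2.connectedComponentsWithStats(m.astype(np.uint8));k=1+np.argmax(st[1:,4])
print(cv2.minAreaRect((x[l==k][:,:2]*1000).astype(np.float32)))
cv2.imwrite("pics/end.png",np.hstack([f["color"][120:310,90:520,::-1],s["color"][200:390,190:360,::-1]]))
E
```

```text
10.2167 [0.4613441  0.15348597 0.21389913] [-0.07391147  0.72020734 -0.35330973]
large [0.44901667 0.16586004 0.53312926]
small [0.48791404 0.15763635 0.52153146]
((629.7296142578125, 260.2982177734375), (21.776897430419922, 54.54401397705078), 4.6047539710998535)
```

View pics/end.png

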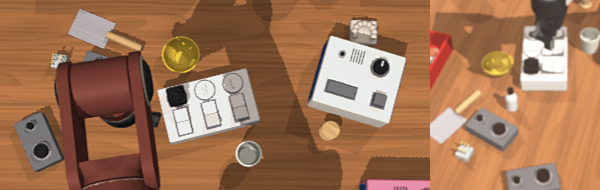

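The side crop shows the switch where it was, and the arm hides it in the top view. I'll move aside for a final check.

Request:
arm_command --rows '[[0, [0, -0.1, 0], [0, 0, 0]], [0, [0, -0.23, 0], [0, 0, 0]], [0, [0, -0.36, 0], [0, 0, 0]], [0, [0, -0.49, 0], [0, 0, 0]], [0, [0, -0.6, 0], [0, 0, 0]], [0, [0, -0.73, 0], [0, 0, 0]], [0, [0, -0.8, 0], [0, 0, 0]], [0, [0, -0.8, 0], [0, 0, 0]], [0, [0, -0.8, 0], [0, 0, 0]]]'

```text
time: 10.97
tool_pos: [0.4619, -0.0858, 0.2125]
tool_rot: [-0.001, 0.989, -0.147, -0.0]
contact_force: [0.3, 0.6, -0.6]
gripper_width: 0.003
grasp_force: 0.0
```

```bash
python3 - <<'E'
from plant import vision
import cv2, numpy as np
from h import *
f=vision.grab_frame("top")
P=cloud(f)
for n,(u,v) in dict(large=(178,208),small=(187,182)).items(): print(n,np.nanmedian(P[v-1:v+2,u-1:u+2].reshape(-1,3),0))
x=P[160:235,155:212];im=f["color"][160:235,155:212].astype(int)
m=(np.ptp(im,axis=2)<25)&(x[...,2]>.02)&(x[...,2]<.036)
n,l,st,_=cv2.connectedComponentsWithStats(m.astype(np.uint8));k=1+np.argmax(st[1:,4])
print(cv2.minAreaRect((x[l==k][:,:2]*1000).astype(np.float32)))
E
```

```text
large [0.55232195 0.27223422 0.03922097]
small [0.60970432 0.25489342 0.04102636]
((576.382568359375, 267.4570007324219), (65.27117156982422, 115.79914855957031), 72.52528381347656)
```

The switch hasn't moved and its large button is back out. Handing in.

```bash
python3 -c "
from plant import manip; print(manip.job_done())"
```

```text
the job is handed in; nothing more can be done
None
```

Job handed in at about 11 s: rocker 0 is fully on, the bar key is fully in, the large button was held in for about 1 s and came back out, and I saw nothing else pressed or shifted.

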